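Lock up the spare blades

TASK

Put the small flat white carton inside the plywood chest and let go of it, then shut the chest's lid fully so that the slotted steel hasp drops over the staple on the front deck. Then lock the chest with the snap hook: push its sprung gate onto either upright of the staple until that upright is inside the hook and the gate has snapped shut behind it, and leave the hook lying flat on the hasp. Do not disturb the red carton and the thread spool beside the chest, or the tape measure.

Things in the scene. Friction and masses are not known exactly. Their poses are not given: they have to be found in the camera images.
- chest: Plywood transit chest with aluminium edges, 212 deep (x) x 250 wide (y) x 90 mm high; fixed. Origin: centre of its underside; x from its front to the hinged back, y left, z up. The front 88 mm of its top is a fixed deck with a steel staple: an upside-down U of 8 mm round bar in the plane y = 0, uprights at x -81 and -27 mm, top 44 mm above the deck. Behind it is the well, under the lid.
- inside (a point): Centre of the well's floor, 14 mm above the table, at x +38, y 0 mm of the chest; axes as the chest. The well measures 112 (x) by 226 mm (y); its sides rise 67 mm above this point (76 mm at the front). A black tape roll, 20 mm high, is fixed on its floor at the left (36 to 108 mm along +y from here).
- lid (a joint): Angle of the lid in rad: 0 shut (flush with the deck), 1.57 upright, up to 2.0 leaning back. The hinge is stiff: the lid stays where it is left and takes about 3 to 8 N to push at 100 mm or more from the hinge.
- hinge (a point): Middle of the hinge line, level with the lid's outer face (90 mm up); axes as the chest, the line runs along y. The lid is a board 9 mm thick, 250 mm wide, reaching 121 mm from the hinge. On its outer face at y = 0 is the steel hasp: a strap 40 mm wide and 4 mm thick, reaching 207 mm from the hinge, past the lid's edge, with a slot 74 x 14 mm that drops over the staple when the lid is shut.
- staple_front (a point): Axis of the staple's upright nearer the chest's front, 15 mm above the deck (11 mm above the shut hasp); axes as the chest. 8 mm round bar. The opening between the uprights is 46 mm wide and rises 32 mm above the shut hasp.
- staple_rear (a point): The same for the upright nearer the hinge, 54 mm further along the chest's x.
- hook_mid (a point): Snap hook (carabiner) of plain steel, 144 mm long (y), 59 mm wide (x), 11 mm thick, 0.18 kg, lying flat. Point: mid-thickness; +y to its round nose end, which reaches y +74 mm, +x to its gate side. Straight back bar along x -24 mm; gate line along x +24 mm, clear width 38 mm between them. The gate runs from its pivot at y -6 mm to the fixed nose at y +32 mm.
- hook_grip (a point): Middle of the hook's narrow end, the place to grip it (at x -8.5, y -47 mm from hook_mid; axes as there): two parallel flat-sided bars, 32 mm long in y, 42 mm wide in x over their outsides, 11 mm thick. The end reaches 23 mm from here along -y.
- hook_gate (a point): On the gate near its tip (at x +24, y +22 mm from hook_mid; axes as there). An 8 mm bar passes the gate if it presses within 5 mm (in y) of here and moves in along -x by about 36 mm, to x -12 mm from hook_mid; it then slips past the gate's tip, which snaps shut behind it.
- gate (a joint): Angle of the hook's sprung gate in rad: 0 shut, up to 1.2 swung inward. The spring shuts it; it takes about 1 to 4 N at its tip to open.
- carton_mid (a point): Small flat white carton with brown tape, 51 (x) x 75 (y) x 24 mm (z), closed and solid, 0.12 kg. Point: its centre.
- red_carton: Red and white carton, 51 x 70 mm, 40 mm high; a bystander. Origin: centre of its underside.
- thread_spool: Thread spool standing upright, 33 mm across, 50 mm high; a bystander. Origin: centre of its underside.
- pocket_tape: Yellow and black tape measure, 65 x 80 x 32 mm, lying on its side; a bystander. Origin: on its underside.
There are look-alikes about, which are no part of the job. There is more than one size of the part that bears carton_mid; the job needs the largest.

How it is judged:
On the way, in this order (a step that is already met when the one before it is completed fails the run):
1. the carton lies inside the chest's well, let go (x of carton_mid in the frame of chest between -0.018 and 0.094 m and y of carton_mid in the frame of chest between -0.113 and 0.113 m and z of carton_mid in the frame of chest between 0.015 and 0.07 m and contact force between the fingers and carton below 0.1 N and linear speed of carton below 0.05 m/s), for 0.2 s.
2. the lid is fully shut, the hasp down over the staple (x of carton_mid in the frame of chest between -0.018 and 0.094 m and y of carton_mid in the frame of chest between -0.113 and 0.113 m and z of carton_mid in the frame of chest between 0.015 and 0.07 m and value of joint lid below 0.03 rad), for 0.2 s.
At the end, for the whole second after the job is handed in: Carton at rest inside the well; lid within 0.03 rad of shut; exactly one upright of the staple inside the snap hook; its gate within 0.08 rad of shut; the hook at rest on the hasp or deck, within 0.3 rad of flat, under the staple's top (all of step 2 and linear speed of each of carton, snap_hook below 0.03 m/s and value of joint gate below 0.08 rad and ((x of staple_front in the frame of hook_mid between -0.024 and 0.019 m and y of staple_front in the frame of hook_mid between -0.025 and 0.069 m) or (x of staple_front in the frame of hook_mid between -0.024 and 0.006 m and y of staple_front in the frame of hook_mid between -0.0645 and -0.025 m) or (x of staple_rear in the frame of hook_mid between -0.024 and 0.019 m and y of staple_rear in the frame of hook_mid between -0.025 and 0.069 m) or (x of staple_rear in the frame of hook_mid between -0.024 and 0.006 m and y of staple_rear in the frame of hook_mid between -0.0645 and -0.025 m)) and not (x of staple_front in the frame of hook_mid between -0.024 and 0.019 m and y of staple_front in the frame of hook_mid between -0.0645 and 0.069 m and x of staple_rear in the frame of hook_mid between -0.024 and 0.019 m and y of staple_rear in the frame of hook_mid between -0.0645 and 0.069 m) and z of hook_mid in the frame of chest between 0.088 and 0.118 m and angle between hook_mid's own z axis and vertical below 0.3 rad); the robot touches nothing.
It fails at once if the red carton, the thread spool or the tape measure was moved by more than 30 mm or knocked over (distance of any of red_carton, thread_spool, pocket_tape from where it was at the start of the episode above 0.03 m or angle between thread_spool's own z axis and vertical above 0.6 rad).
It also fails if it takes over 72 s, if anything falls off the work surface, if the arm or the gripper's body presses on something with over 40 N, if the wrist force passes 120 N, or if a joint passes its speed limit or range.

ROBOT

A 6-joint arm with a two-finger parallel gripper is mounted at the origin on a cart in front of the work surface, level with it; the furniture and walls round the work are solid. World frame = base frame: x ahead of the robot, y to its left, z up, the work surface at z = 0. Lengths are in m, angles in rad, forces in N, time in s.
With the tool pointing down it reaches from about 0.375 to 0.9 m from the base axis. Payload 3.1 kg.
Tool frame: the origin (TCP) lies midway between the tips of the shut fingers; the grasp point (between the pads) lies 19 mm behind it; z points along the fingers, y is the line along which they close (so a half turn about z gives the same grasp; the last joint's range is limited). The gripper opens to 87 mm and grips with 3 to 60 N. Pads are 19 mm wide; open, the fingers measure 117 mm over their backs; the gripper's body (75 mm by 190 mm) begins 51 mm behind the grasp point.
Start: joints at [1.117, 0.527, 1.433, -0, 1.181, -0.178], TCP at [0.17, 0.602, 0.223] pointing down, gripper open.
Joint ranges: [-3.08, 3.08], [-0.75, 2.2], [0.22, 2.44], [-1.43, 4.57], [0, 2.65], [-2.85, 2.85]. Speed limits (rad/s): [2.79, 2.79, 3.14, 3.14, 3.14, 3.14].

INTERFACE

Orientations are given as a unit quaternion [x, y, z, w].
In Python, from rig import get_obs, cams, job gives the robot as it stands.
- The arm moves only by the tool servo_tool, never from a script. Its argument "moves" is text: rows parted by semicolons, each of 5 numbers parted by spaces: the shift along the tool's x, y, z in m, then the turn about the tool's z in degrees, then the finger opening in m, from 0 to 0.087. In form: dx dy dz spin claw; .... A call has 1 to 10 rows; each row is the pose to reach, as a shift and turn from the pose commanded when the call began, along the tool's axes at that moment; what a row does not reach only later rows make up. A row lasts 1/12 s, in which the tool goes at most 41.7 mm and 7.16 degrees, less where a joint would pass 70% of its speed; a pose out of reach is approached as far as the arm can. A call with a gripper value outside its range is refused whole. The fingers move at their own pace and stop on an object; "grip_force" is the grip in N (left out, the last holds). Time passes only in rows, so rows that repeat a pose let the fingers close. It gives the time, the measured TCP pose, the force, the opening and the grip force at its end, in the units of the state.
- get_obs(): the state, without advancing time (a new reading comes with each control period).
- cams.camera(name): name is "scene" or "top"; returns the picture (384x512x3 uint8, blue, green, red); there is no depth.
- cams.camera_model(name): a dict with "fx", "fy", "cx", "cy" (pixels), "R" (3x3) and "t" (3): a world point X has camera coordinates R X + t. Camera axes: x right, y down, z forward; pixel columns grow to the right and rows downward; lengths in m; the calibration is good to about 2 mm. A picture is of the moment at which its call begins. camera_model takes no time and is no camera call.
- job.hand_in(): hands the job in; it is judged then, once.
The state is a dict: "time": time; "q": joint angles; "joint_velocities": joint speeds; "joint_torque": joint torques, N m; "position": TCP position; "tool_rot": TCP orientation; "ft_force": force on the tool from outside, world axes, zero at the start; "moment": the same for the moment, N m; "grip_width": finger opening in m; "grip_force": force on a finger pad.
Only numpy, scipy, OpenCV 4.12 (cv2) and the standard library are available. Lean on these libraries where they do the work, as an engineer would, in place of code of your own. Each camera call takes 0.05 s, during which the arm holds its last target. There are 200 camera calls.

## Working session

There is one attempt and no reset: what is moved stays moved. The work goes in short steps, Python scripts to look and compute and a tool call to move; the robot and the scene stay as the last step left them, time stands still between calls to the robot, and variables do not carry over. Pictures are saved under pics/ and viewed, at most 13 in all, crops included, and the job is handed in when it is done.

Besides the shell and the picture viewer there is one more tool, called after "Call:" as name(argument=value, ...), one argument or row to a line, values as JSON. servo_tool: Moves the arm, as the interface text tells. Its arguments: {"type":"object","properties":{"moves":{"type":"string"},"grip_force":{"type":"number"}},"required":["moves"]}

```bash
mkdir -p pics; ls; python3 - <<'E'
from rig import get_obs,cams,job
import cv2,numpy as np
o=get_obs();print({k:np.round(v,3).tolist() for k,v in o.items()})
for n in("scene","top"):
    im=cams.camera(n);cv2.imwrite(f"pics/{n}0.png",im)
    m=cams.camera_model(n);print(n,m['fx'],m['cx'],m['cy'],np.round(m['R'],3).tolist(),np.round(m['t'],3).tolist())
a=cv2.imread("pics/scene0.png");b=cv2.imread("pics/top0.png")
cv2.imwrite("pics/s0.png",cv2.resize(a,(800,600)));cv2.imwrite("pics/t0.png",cv2.resize(b,(800,600)))
E
```

```text
pics
{'time': 0.0, 'q': [1.118, 0.528, 1.434, -0.0, 1.181, -0.179], 'joint_velocities': [-0.0, -0.001, -0.003, 0.0, 0.002, -0.001], 'joint_torque': [0.002, -44.005, -17.66, 0.063, 0.058, -0.0], 'position': [0.169, 0.601, 0.222], 'tool_rot': [0.137, 0.991, -0.001, -0.0], 'ft_force': [-0.409, -0.08, -0.007], 'moment': [-0.016, 0.006, -0.045], 'grip_force': 0.0, 'grip_width': 0.087}
scene 354.83060155946197 254.7940481116616 196.8566109381243 [[0.73, -0.683, 0.018], [-0.405, -0.454, -0.794], [0.551, 0.572, -0.608]] [-0.355, 0.332, 0.837]
top 351.838041941137 256.9272372393296 192.34419566676874 [[-0.062, -0.998, 0.001], [-0.977, 0.061, -0.207], [0.206, -0.013, -0.978]] [0.145, 0.548, 1.095]
```

View pics/s0.png

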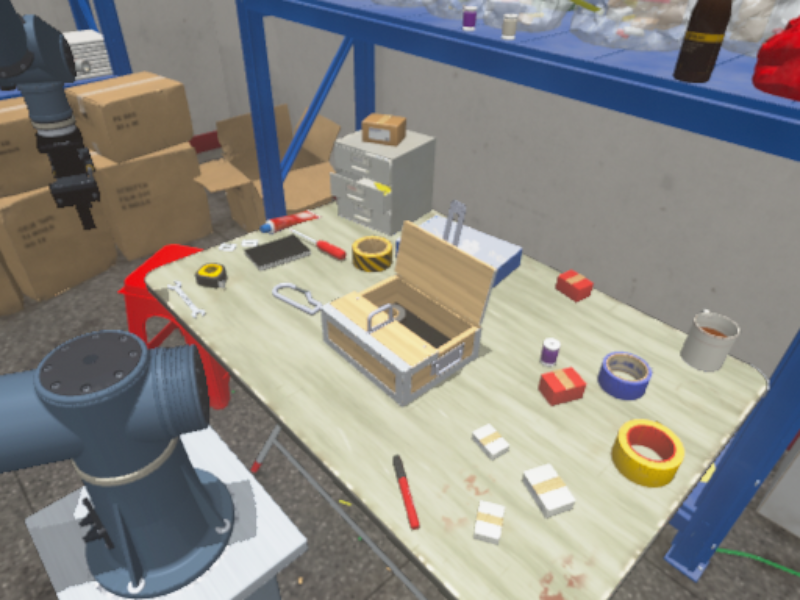

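View pics/t0.png

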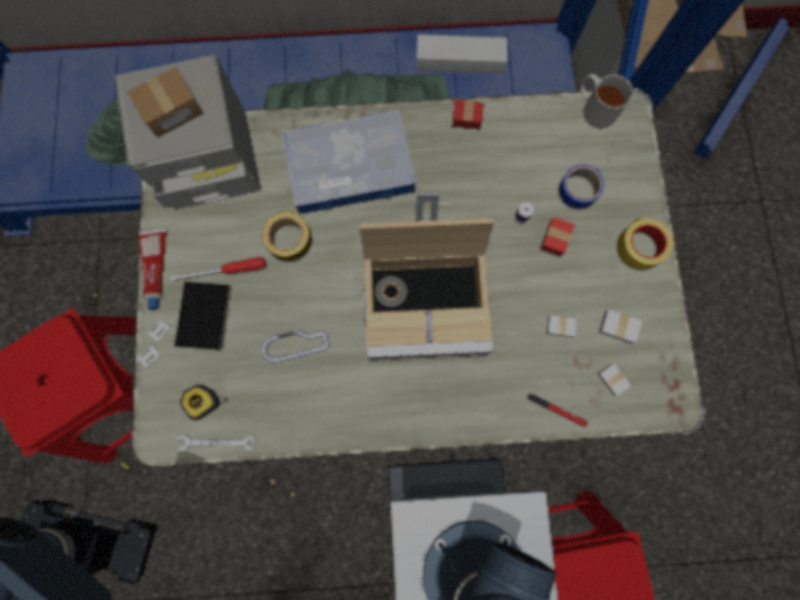

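The scene view shows the chest (lid upright) at (400,330), the hook at (297,297) and three white cartons at (490,441), (548,489) and (490,521). In the top view (800 px scale) the cartons are at (563,326), (622,326) and (615,380). The one at (622,326) looks largest, so I'll measure all three and confirm in a crop.

```bash
cat > h.py <<'E'
import cv2,numpy as np
from rig import get_obs,cams,job
M={n:cams.camera_model(n) for n in("scene","top")}
def ray(n,u,v,z):
    m=M[n];R=np.array(m['R']);t=np.array(m['t']);c=-R.T@t
    d=R.T@np.array([(u-m['cx'])/m['fx'],(v-m['cy'])/m['fy'],1.]);return c+d*(z-c[2])/d[2]
def proj(n,X):
    m=M[n];p=np.array(m['R'])@X+np.array(m['t']);return np.array([m['fx']*p[0]/p[2]+m['cx'],m['fy']*p[1]/p[2]+m['cy']])
def tri(a,b):
    A=[];B=[]
    for n,(u,v) in(("scene",a),("top",b)):
        m=M[n];R=np.array(m['R']);t=np.array(m['t'])
        for r,k in((0,(u-m['cx'])/m['fx']),(1,(v-m['cy'])/m['fy'])):
            A.append(R[r]-k*R[2]);B.append(k*t[2]-t[r])
    return np.linalg.lstsq(np.array(A),np.array(B),rcond=None)[0]
def rect(pts): # metric rectangle of xy pts
    (c,s,a)=cv2.minAreaRect((np.asarray(pts)[:,:2]*1000).astype(np.float32));return np.round(c,1),np.round(s,1),round(a,1)
E
python3 - <<'E'
from h import *
b=cv2.imread("pics/top0.png");a=cv2.imread("pics/scene0.png")
hsv=cv2.cvtColor(b,cv2.COLOR_BGR2HSV)
roi=b[195:260,340:425].astype(int)
print("table",np.median(roi.reshape(-1,3),0))
# cartons: brighter than table
mask=(((b.min(2)>165))*255).astype(np.uint8); mask=cv2.morphologyEx(mask,cv2.MORPH_CLOSE,np.ones((5,5)))
mask[:190]=0;mask[265:]=0;mask[:,:340]=0
for c in cv2.findContours(mask,0,2)[0]:
    if cv2.contourArea(c)>60:
        p=c[:,0]; print(p.mean(0),cv2.contourArea(c),rect([ray("top",*q,0.024) for q in p]))
f=lambda i,x,y,w,h,W,H:cv2.resize(i[y:y+h,x:x+w],(W,H),interpolation=cv2.INTER_CUBIC)
out=np.zeros((600,800,3),np.uint8)
out[:300,:400]=f(b,340,190,100,75,400,300)
out[:300,400:]=f(b,150,190,80,60,400,300)
out[300:,:400]=f(b,222,130,100,75*1,400,300)
out[300:,400:]=f(b,222,180,100,75,400,300)
cv2.imwrite("pics/c1.png",out)
E
```

```text
table [117. 130. 130.]
```

View pics/c1.png

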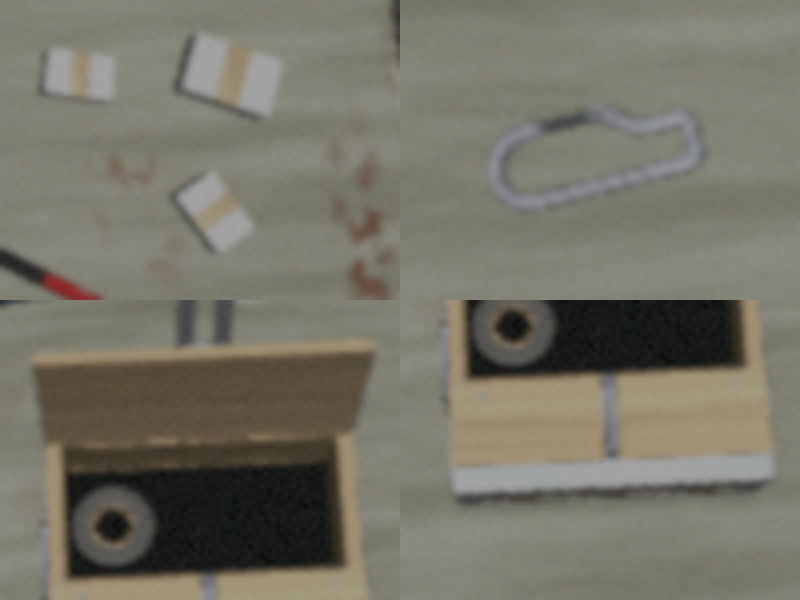

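The crop shows the largest carton at crop (230,75), which is full-image pixel (397,209). The lookalikes at (360,208) and (394,243) are clearly smaller. The hook's round nose points left, its narrow end is at crop (685,140), and the dark gate at (565,122) faces up. The deck's front edge runs from (235,221) to (315,219).

```bash
python3 - <<'E'
from h import *
b=cv2.imread("pics/top0.png");a=cv2.imread("pics/scene0.png")
bl=b.astype(int)
print("base cam centres",[(-np.array(m['R']).T@np.array(m['t'])).round(3) for m in M.values()])
def comps(mask,z,amin,off):
    for c in cv2.findContours(mask.astype(np.uint8),0,1)[0]:
        if cv2.contourArea(c)>amin:
            p=c[:,0]+off; print((p.mean(0)).round(1),cv2.contourArea(c),rect([ray("top",*q,z) for q in p]))
bw=b[195:260,340:425]
m=((bw.max(2)>152)*255).astype(np.uint8); m=cv2.morphologyEx(m,cv2.MORPH_CLOSE,np.ones((3,3)))
print("cartons");comps(m,0.024,80,[340,195])
x0,y0=160,200
bw=bl[y0:245,x0:220]; m=(np.abs(bw[...,0]-bw[...,2]+13)>0)&((bw[...,0]-bw[...,2])>-5)
print("hook");comps(m*255,0.0055,50,[x0,y0])
ys,xs=np.nonzero(m);P=np.array([ray("top",x+x0,y+y0,0.0055) for x,y in zip(xs,ys)]);print(rect(P),P.mean(0))
print("deck front",ray("top",235,221.2,.09),ray("top",315.5,218.8,.09))
print("deck rear inner",ray("top",222+67/4,180+75/4,.09),ray("top",222+148/4+200/4*3,180+67/4,.09))
print("well back rim corners / lid hinge",ray("top",222+47/4,130+143/4,.09),ray("top",222+357/4,130+132/4,.09))
print("lid top corners",ray("top",222+35/4,130+55/4,.21),ray("top",222+375/4,130+44/4,.21))
out=np.zeros((600,800,3),np.uint8)
out[:,:]=cv2.resize(a[130:265,185:365],(800,600),interpolation=cv2.INTER_CUBIC)
cv2.imwrite("pics/c2.png",out)
E
```

```text
base cam centres [array([-0.067, -0.571,  0.779]), array([0.318, 0.126, 1.185])]
cartons
[393.7 242.3] 125.5 (array([ 367.5, -326.5]), array([51.4, 32.8]), 28.9)
[359.9 208.1] 123.0 (array([ 488.6, -228.7]), array([50.7, 32.2]), 80.6)
[398.1 208.1] 202.0 (array([ 481. , -357.6]), array([70.4, 45. ]), 67.4)
hook
[188.7 220.5] 612.5 (array([487.1, 347.5]), array([ 60.5, 145.8]), 10.8)
(array([487.1, 347.5]), array([ 60.5, 145.8]), 10.8) [0.48409065 0.34497    0.0055    ]
deck front [0.46151381 0.18537041 0.09      ] [ 0.45340281 -0.06656346  0.09      ]
deck rear inner [0.53215487 0.16998826 0.09      ] [ 0.50508406 -0.36949994  0.09      ]
well back rim corners / lid hinge [0.64161485 0.18052189 0.09      ] [ 0.63529688 -0.07037583  0.09      ]
lid top corners [0.67331597 0.18007441 0.21      ] [ 0.66638029 -0.06823702  0.21      ]
```

View pics/c2.png

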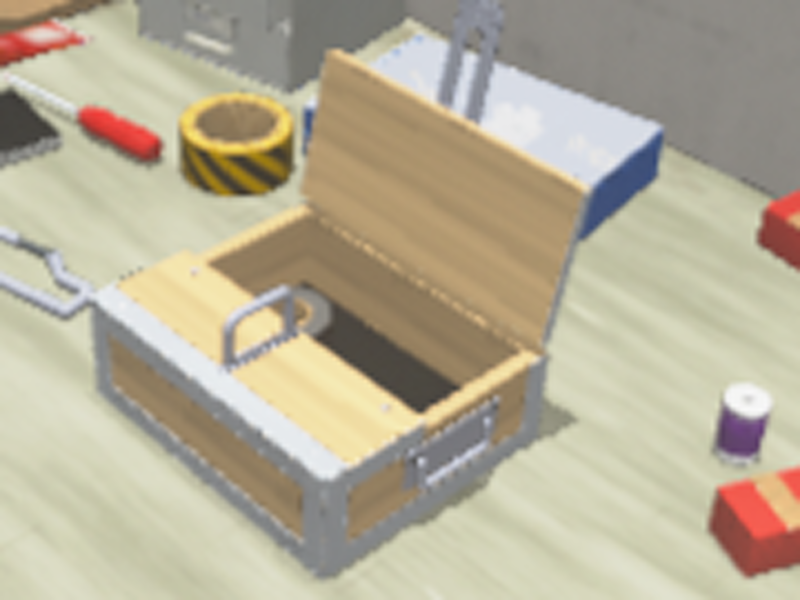

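```bash
python3 - <<'E'
from h import *
S=lambda x,y:(185+x*180/800-.4,130+y*135/600-.4)
T=lambda x,y:(222+(x-400)/4-.4,180+(y-300)/4-.4)
U=lambda x,y:(222+x/4-.4,130+(y-300)/4-.4)
for k,s,t in [("FL",S(97,302),T(453,494)),("FR",S(322,483),T(772,480)),
 ("RR rim",S(543,353),U(357,432)),("lidTL",S(331,52),U(35,358)),("lidTR",S(588,187),U(375,345)),
 ("lidBL in",S(312,207),U(48,444)),("stapleR top?",S(290,290),T(608,378)),("stapleF top",S(232,325),T(612,452))]:
    X=tri(s,t);print(k,X.round(4),np.round(proj("scene",X)-s,1),np.round(proj("top",X)-t,1))
l=ray("top",*T(453,494),.09);r=ray("top",*T(772,480),.09);print(l,r,np.linalg.norm(l-r))
E
```

```text
FL [0.4428 0.1861 0.0831] [-0.7  0.1] [ 0.3 -0.7]
FR [ 0.4352 -0.0622  0.0869] [ 0.2 -0.1] [-0.1  0.2]
RR rim [ 0.6382 -0.0701  0.0857] [-0.1  0. ] [ 0.  -0.1]
lidTL [0.6728 0.1822 0.2057] [ 0.4 -0.1] [-0.2  0.4]
lidTR [ 0.6671 -0.0672  0.2096] [-0.  0.] [ 0. -0.]
lidBL in [0.6489 0.18   0.0757] [-0.8  0.2] [ 0.5 -0.8]
stapleR top? [0.5183 0.0614 0.1265] [-0.4  0.1] [ 0.2 -0.3]
stapleF top [0.4631 0.0613 0.1246] [-1.   0.2] [ 0.5 -0.9]
[0.43998328 0.18690109 0.09      ] [ 0.43544243 -0.06200232  0.09      ] 0.24894482619853758
```

```bash
cat > plan.py <<'E'
import numpy as np
def rel(p,q):
    "shift row from pose p to q, poses (x,y,z,heading deg of tool y), tool down"
    a=np.radians(p[3]);D=np.subtract(q,p)
    return [round(v,4) for v in(-np.sin(a)*D[0]+np.cos(a)*D[1],np.cos(a)*D[0]+np.sin(a)*D[1],-D[2])]+[round(-D[3],1)]
def chain(*P):
    for p,q in zip(P,P[1:]): print(q,"->",*rel(p,q))
E
python3 - <<'E'
from plan import *
chain((.169,.601,.222,74.3),(.42,.30,.222,5),(.481,-.04,.222,-22.6),(.481,-.358,.18,-22.6),(.481,-.358,.004,-22.6),(.481,-.358,.22,-22.6),(.56,-.05,.22,-85),(.581,.02,.22,-91.3))
E
```

```text
(0.42, 0.3, 0.222, 5) -> -0.3231 -0.2218 -0.0 69.3
(0.481, -0.04, 0.222, -22.6) -> -0.344 0.0311 -0.0 27.6
(0.481, -0.358, 0.18, -22.6) -> -0.2936 0.1222 0.042 -0.0
(0.481, -0.358, 0.004, -22.6) -> 0.0 0.0 0.176 -0.0
(0.481, -0.358, 0.22, -22.6) -> 0.0 0.0 -0.216 -0.0
(0.56, -0.05, 0.22, -85) -> 0.3147 -0.0454 -0.0 62.4
(0.581, 0.02, 0.22, -91.3) -> 0.027 -0.0679 -0.0 6.3
```

Call:
servo_tool(
  moves="-0.323 -0.222 0 69.3 0.087;-0.323 -0.222 0 69.3 0.087;-0.323 -0.222 0 69.3 0.087;-0.323 -0.222 0 69.3 0.087;-0.323 -0.222 0 69.3 0.087;-0.323 -0.222 0 69.3 0.087;-0.323 -0.222 0 69.3 0.087;-0.323 -0.222 0 69.3 0.087;-0.323 -0.222 0 69.3 0.087;-0.323 -0.222 0 69.3 0.087",
)

```text
time: 0.93
position: [0.4233, 0.2966, 0.2224]
tool_rot: [0.679, 0.734, 0.0, 0.001]
ft_force: [-0.2, 0.3, -1.1]
grip_width: 0.087
grip_force: 0.0
```

Call:
servo_tool(
  moves="-0.344 0.031 0 27.6 0.087;-0.344 0.031 0 27.6 0.087;-0.344 0.031 0 27.6 0.087;-0.344 0.031 0 27.6 0.087;-0.344 0.031 0 27.6 0.087;-0.344 0.031 0 27.6 0.087;-0.344 0.031 0 27.6 0.087;-0.344 0.031 0 27.6 0.087;-0.344 0.031 0 27.6 0.087",
)

```text
time: 1.68
position: [0.4825, -0.0453, 0.2226]
tool_rot: [0.833, 0.553, 0.0, 0.002]
ft_force: [-0.0, 0.6, 0.2]
grip_width: 0.0867
grip_force: 0.0
```

Call:
servo_tool(
  moves="-0.294 0.122 0.042 0 0.087;-0.294 0.122 0.042 0 0.087;-0.294 0.122 0.042 0 0.087;-0.294 0.122 0.042 0 0.087;-0.294 0.122 0.042 0 0.087;-0.294 0.122 0.042 0 0.087;-0.294 0.122 0.042 0 0.087;-0.294 0.122 0.042 0 0.087;-0.294 0.122 0.042 0 0.087;-0.294 0.122 0.042 0 0.087",
)

```text
time: 2.52
position: [0.4796, -0.359, 0.1795]
tool_rot: [0.833, 0.553, 0.0, -0.001]
ft_force: [-1.1, 0.2, -0.1]
grip_width: 0.0871
grip_force: 0.0
```

Call:
servo_tool(
  moves="0.001 0 0.04 0 0.087;0.001 0 0.08 0 0.087;0.001 0 0.115 0 0.087;0.001 0 0.145 0 0.087;0.001 0 0.165 0 0.087;0.001 0 0.174 0 0.087;0.001 0 0.174 0 0.04;0.001 0 0.174 0 0.04;0.001 0 0.174 0 0.04;0.001 0 0.174 0 0.04",
  grip_force=25,
)

```text
time: 3.35
position: [0.4817, -0.3579, 0.0084]
tool_rot: [0.832, 0.555, 0.0, 0.002]
ft_force: [-0.5, -0.7, 0.9]
grip_width: 0.0673
grip_force: 0.0
```

Call:
servo_tool(
  moves="0 0 0 0 0.04;0 0 0 0 0.04;0 0 0 0 0.04;0 0 -0.02 0 0.04;0 0 -0.06 0 0.04;0 0 -0.1 0 0.04;0 0 -0.14 0 0.04;0 0 -0.18 0 0.04;0 0 -0.215 0 0.04;0 0 -0.215 0 0.04",
)

```text
time: 4.18
position: [0.484, -0.3607, 0.2299]
tool_rot: [0.832, 0.555, 0.001, 0.008]
ft_force: [1.7, -1.0, -0.8]
grip_width: 0.0505
grip_force: 25.0
```

Call:
servo_tool(
  moves="0.315 -0.045 0 62.4 0.04;0.315 -0.045 0 62.4 0.04;0.315 -0.045 0 62.4 0.04;0.315 -0.045 0 62.4 0.04;0.315 -0.045 0 62.4 0.04;0.315 -0.045 0 62.4 0.04;0.315 -0.045 0 62.4 0.04;0.315 -0.045 0 62.4 0.04;0.315 -0.045 0 62.4 0.04;0.315 -0.045 0 62.4 0.04",
)

```text
time: 5.02
position: [0.5598, -0.0457, 0.2205]
tool_rot: [0.999, 0.043, -0.001, -0.001]
ft_force: [0.0, 0.2, -1.2]
grip_width: 0.0504
grip_force: 25.0
```

Call:
servo_tool(
  moves="0.027 -0.068 0 6.3 0.04;0.027 -0.068 0 6.3 0.04;0.027 -0.068 0 6.3 0.04;0.027 -0.068 0 6.3 0.04;0.027 -0.068 0 6.3 0.04",
)

```text
time: 5.43
position: [0.5806, 0.0209, 0.2207]
tool_rot: [1.0, -0.011, -0.001, 0.0]
ft_force: [0.4, -0.5, -1.4]
grip_width: 0.0507
grip_force: 25.0
```

```bash
python3 - <<'E'
from h import *
o=get_obs();print(np.round(o['position'],4),np.round(o['tool_rot'],3))
a=cams.camera("scene");b=cams.camera("top")
out=np.zeros((300,800,3),np.uint8)
out[:,:400]=cv2.resize(a[110:260,175:375],(400,300));out[:,400:]=cv2.resize(b[100:250,180:380],(400,300))
cv2.imwrite("pics/c3.png",out)
E
```

```text
[0.5806 0.0209 0.2207] [ 1.    -0.011 -0.001  0.   ]
```

View pics/c3.png

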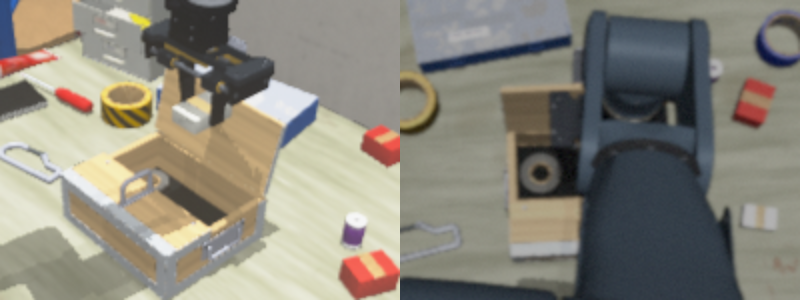

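The left half shows the carton held over the well, clear of the lid and staple, so I'm lowering it and letting go.

Call:
servo_tool(
  moves="0 0 0.035 0 0.04;0 0 0.07 0 0.04;0 0 0.1 0 0.04;0 0 0.13 0 0.04;0 0 0.155 0 0.04;0 0 0.175 0 0.04;0 0 0.188 0 0.04;0 0 0.19 0 0.04;0 0 0.19 0 0.04;0 0 0.19 0 0.04",
)

```text
time: 6.37
position: [0.582, 0.0201, 0.0322]
tool_rot: [1.0, -0.012, 0.001, 0.0]
ft_force: [-0.4, 0.4, -1.7]
grip_width: 0.0508
grip_force: 25.0
```

Call:
servo_tool(
  moves="0 0 0 0 0.065;0 0 0 0 0.065;0 0 0 0 0.065;0 0 0 0 0.065;0 0 -0.03 0 0.065;0 0 -0.07 0 0.065;0 0 -0.11 0 0.065;0 0 -0.15 0 0.065;0 0 -0.19 0 0.065;0 0 -0.22 0 0.065",
)

```text
time: 7.2
position: [0.5822, 0.021, 0.2558]
tool_rot: [1.0, -0.012, 0.002, 0.0]
ft_force: [0.8, -0.1, -0.6]
grip_width: 0.0651
grip_force: 0.0
```

```bash
python3 - <<'E'
from plan import *
chain((.581,.02,.250,-91.3),(.60,-.02,.30,-1.3),(.735,-.02,.30,-1.3),(.735,-.02,.165,-1.3))
E
```

```text
(0.6, -0.02, 0.3, -1.3) -> 0.0199 0.0396 -0.05 -90.0
(0.735, -0.02, 0.3, -1.3) -> 0.0031 0.135 -0.0 -0.0
(0.735, -0.02, 0.165, -1.3) -> 0.0 0.0 0.135 -0.0
```

Call:
servo_tool(
  moves="0.02 0.04 -0.05 -90 0;0.02 0.04 -0.05 -90 0;0.02 0.04 -0.05 -90 0;0.02 0.04 -0.05 -90 0;0.02 0.04 -0.05 -90 0;0.02 0.04 -0.05 -90 0;0.02 0.04 -0.05 -90 0;0.02 0.04 -0.05 -90 0;0.02 0.04 -0.05 -90 0;0.02 0.04 -0.05 -90 0",
)

```text
time: 8.03
position: [0.6001, -0.0194, 0.3019]
tool_rot: [0.816, 0.578, 0.0, 0.0]
ft_force: [-0.2, 0.6, -0.6]
grip_width: 0.0066
grip_force: 0.0
```

```bash
python3 - <<'E'
from h import *
a=cams.camera("scene");b=cams.camera("top")
out=np.zeros((300,800,3),np.uint8)
out[:,:400]=cv2.resize(a[110:260,175:375],(400,300));out[:,400:]=cv2.resize(b[100:250,180:380],(400,300))
cv2.imwrite("pics/c4.png",out)
o=get_obs();print(np.round(o['position'],4),np.degrees(2*np.arctan2(o['tool_rot'][1],o['tool_rot'][0]))-90)
E
```

```text
[ 0.6001 -0.0194  0.3018] -19.727918607631267
```

View pics/c4.png

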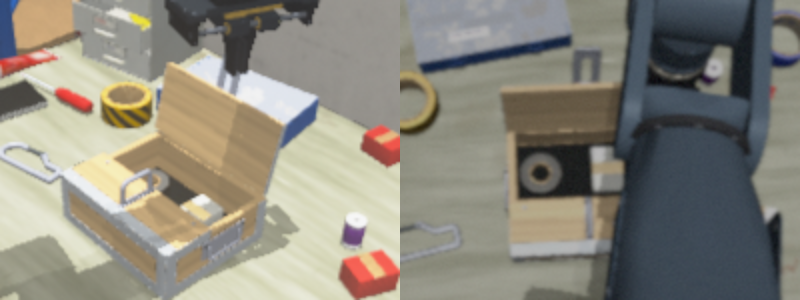

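The left view shows the carton lying on the well floor at crop (200,205), free of the fingers. Next I'll swing behind the lid.

```bash
python3 - <<'E'
from plan import *
chain((.6,-.0195,.3,-19.7),(.735,-.022,.30,-1.3),(.735,-.022,.17,-1.3))
# lid sweep: tip follows outer face at r
P0=(.735,-.022,.17,-1.3)
for th in np.arange(1.9,-.05,-.15):
    r=.10;x=.6465-r*np.cos(th)+.015;z=.09+r*np.sin(th)
    print(round(th,2),rel(P0,(x,-.022,z,-1.3)),round(x,3),round(z,3))
E
```

```text
(0.735, -0.022, 0.3, -1.3) -> 0.0432 0.1279 -0.0 -18.4
(0.735, -0.022, 0.17, -1.3) -> 0.0 0.0 0.13 -0.0
1.9 [np.float64(-0.0009), np.float64(-0.0412), np.float64(-0.0146), np.float64(-0.0)] 0.694 0.185
1.75 [np.float64(-0.0013), np.float64(-0.0557), np.float64(-0.0184), np.float64(-0.0)] 0.679 0.188
1.6 [np.float64(-0.0016), np.float64(-0.0706), np.float64(-0.02), np.float64(-0.0)] 0.664 0.19
1.45 [np.float64(-0.0019), np.float64(-0.0855), np.float64(-0.0193), np.float64(-0.0)] 0.649 0.189
1.3 [np.float64(-0.0023), np.float64(-0.1002), np.float64(-0.0164), np.float64(-0.0)] 0.635 0.186
1.15 [np.float64(-0.0026), np.float64(-0.1143), np.float64(-0.0113), np.float64(-0.0)] 0.621 0.181
1.0 [np.float64(-0.0029), np.float64(-0.1275), np.float64(-0.0041), np.float64(-0.0)] 0.607 0.174
0.85 [np.float64(-0.0032), np.float64(-0.1395), np.float64(0.0049), np.float64(-0.0)] 0.596 0.165
0.7 [np.float64(-0.0034), np.float64(-0.1499), np.float64(0.0156), np.float64(-0.0)] 0.585 0.154
0.55 [np.float64(-0.0036), np.float64(-0.1587), np.float64(0.0277), np.float64(-0.0)] 0.576 0.142
0.4 [np.float64(-0.0038), np.float64(-0.1656), np.float64(0.0411), np.float64(-0.0)] 0.569 0.129
0.25 [np.float64(-0.0039), np.float64(-0.1703), np.float64(0.0553), np.float64(-0.0)] 0.565 0.115
0.1 [np.float64(-0.0039), np.float64(-0.173), np.float64(0.07), np.float64(-0.0)] 0.562 0.1
```

Call:
servo_tool(
  moves="0.043 0.127 0 -18.4 0;0.043 0.127 0 -18.4 0;0.043 0.127 0 -18.4 0;0.043 0.127 0 -18.4 0;0.043 0.127 0 -18.4 0;0.043 0.127 0.04 -18.4 0;0.043 0.127 0.08 -18.4 0;0.043 0.127 0.11 -18.4 0;0.043 0.127 0.13 -18.4 0;0.043 0.127 0.13 -18.4 0",
)

```text
time: 8.97
position: [0.7291, -0.0211, 0.1657]
tool_rot: [0.716, 0.698, -0.004, -0.005]
ft_force: [-0.6, 0.1, -0.8]
grip_width: 0.0003
grip_force: 0.0
```

Call:
servo_tool(
  moves="0 -0.03 -0.005 0 0;-0.001 -0.045 -0.015 0 0;-0.001 -0.056 -0.018 0 0;-0.002 -0.064 -0.019 0 0;-0.002 -0.071 -0.02 0 0;-0.002 -0.079 -0.02 0 0;-0.002 -0.086 -0.019 0 0;-0.002 -0.093 -0.018 0 0;-0.002 -0.1 -0.016 0 0;-0.002 -0.107 -0.014 0 0",
)

```text
time: 9.8
position: [0.627, -0.0219, 0.1856]
tool_rot: [0.715, 0.699, -0.0, 0.0]
ft_force: [2.0, 0.0, 4.2]
grip_width: 0.0
grip_force: 1.9
```

Call:
servo_tool(
  moves="0 -0.007 0.003 0 0;-0.001 -0.014 0.006 0 0;-0.001 -0.021 0.01 0 0;-0.001 -0.027 0.015 0 0;-0.001 -0.033 0.019 0 0;-0.001 -0.038 0.024 0 0;-0.001 -0.043 0.03 0 0;-0.001 -0.048 0.036 0 0;-0.002 -0.052 0.042 0 0;-0.002 -0.056 0.049 0 0",
)

```text
time: 10.63
position: [0.5704, -0.0219, 0.1357]
tool_rot: [0.715, 0.699, -0.0, -0.001]
ft_force: [0.0, 2.2, 2.8]
grip_width: 0.0004
grip_force: 1.4
```

Call:
servo_tool(
  moves="0 -0.003 0.007 0 0;0 -0.006 0.014 0 0;0 -0.008 0.021 0 0;0 -0.01 0.028 0 0;0 -0.01 0.033 0 0",
)

```text
time: 11.05
position: [0.5602, -0.0218, 0.1023]
tool_rot: [0.715, 0.699, -0.001, -0.001]
ft_force: [-1.5, 0.3, 2.8]
grip_width: 0.001
grip_force: 1.2
```

```bash
python3 - <<'E'
from h import *
a=cams.camera("scene");b=cams.camera("top")
out=np.zeros((300,800,3),np.uint8)
out[:,:400]=cv2.resize(a[110:260,175:375],(400,300));out[:,400:]=cv2.resize(b[100:250,180:380],(400,300))
cv2.imwrite("pics/c5.png",out)
o=get_obs();print(np.round(o['position'],4),np.round(o['ft_force'],1))
E
```

```text
[ 0.5608 -0.0219  0.1022] [ 0.5 -0.4 -0.1]
```

View pics/c5.png

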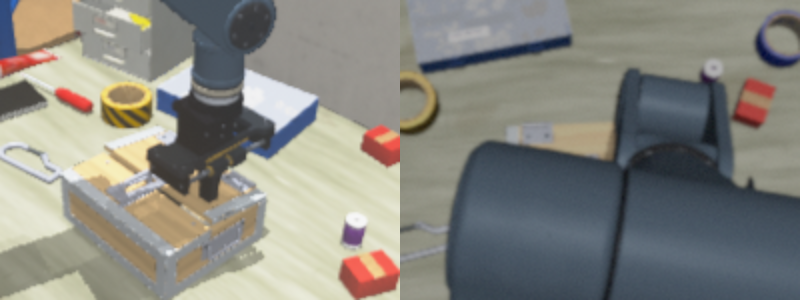

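The lid is nearly down at this point, so I'll press it shut.

Call:
servo_tool(
  moves="0 -0.001 0.005 0 0;0 -0.001 0.009 0 0;0 -0.001 0.012 0 0;0 -0.001 0.014 0 0;0 -0.001 0.015 0 0;0 -0.001 0.015 0 0;0 -0.001 0.015 0 0",
)

```text
time: 11.73
position: [0.561, -0.0221, 0.0903]
tool_rot: [0.715, 0.699, 0.0, 0.001]
ft_force: [-2.7, -0.2, 12.1]
grip_width: 0.0003
grip_force: 6.3
```

```bash
python3 - <<'E'
from plan import *
chain((.561,-.022,.0875,-1.3),(.561,-.022,.20,-1.3),(.488,.298,.20,10.8),(.488,.298,.003,10.8))
E
```

```text
(0.561, -0.022, 0.2, -1.3) -> 0.0 0.0 -0.1125 -0.0
(0.488, 0.298, 0.2, 10.8) -> 0.3183 -0.0802 -0.0 -12.1
(0.488, 0.298, 0.003, 10.8) -> 0.0 0.0 0.197 -0.0
```

Call:
servo_tool(
  moves="0 0 -0.03 0 0;0 0 -0.07 0 0;0 0 -0.112 0 0.03;0.322 -0.08 -0.112 -12.1 0.07;0.322 -0.08 -0.112 -12.1 0.07;0.322 -0.08 -0.112 -12.1 0.07;0.322 -0.08 -0.112 -12.1 0.07;0.322 -0.08 -0.112 -12.1 0.07;0.322 -0.08 -0.112 -12.1 0.07;0.322 -0.08 -0.112 -12.1 0.07",
)

```text
time: 12.57
position: [0.4958, 0.2645, 0.2003]
tool_rot: [0.638, 0.77, -0.0, 0.0]
ft_force: [0.9, 0.1, -0.8]
grip_width: 0.0457
grip_force: 0.0
```

Call:
servo_tool(
  moves="0.034 -0.001 0.02 0 0.07;0.034 -0.001 0.05 0 0.07;0.034 -0.001 0.08 0 0.07;0.034 -0.001 0.11 0 0.07;0.034 -0.001 0.13 0 0.07;0.034 -0.001 0.14 0 0.07;0.034 -0.001 0.14 0 0.07",
)

```text
time: 13.15
position: [0.4876, 0.2953, 0.058]
tool_rot: [0.638, 0.77, -0.002, -0.001]
ft_force: [-0.4, -0.6, 1.0]
grip_width: 0.0696
grip_force: 0.0
```

```bash
python3 - <<'E'
from h import *
a=cams.camera("scene")
cv2.imwrite("pics/c6.png",cv2.resize(a[120:255,155:335],(800,600),interpolation=cv2.INTER_CUBIC))
o=get_obs();print(np.round(o['position'],4),np.round(o['ft_force'],1))
for n,X in dict(mid=(.4875,.3455,.011),grip=(.488,.2977,.011)).items():print(n,(proj("scene",np.array(X))-[155,120])*800/180)
E
```

```text
[0.4889 0.2957 0.0596] [-0.1 -0.9 -0.3]
mid [157.88132827 304.33444566]
grip [192.81552502 330.2293764 ]
```

View pics/c6.png

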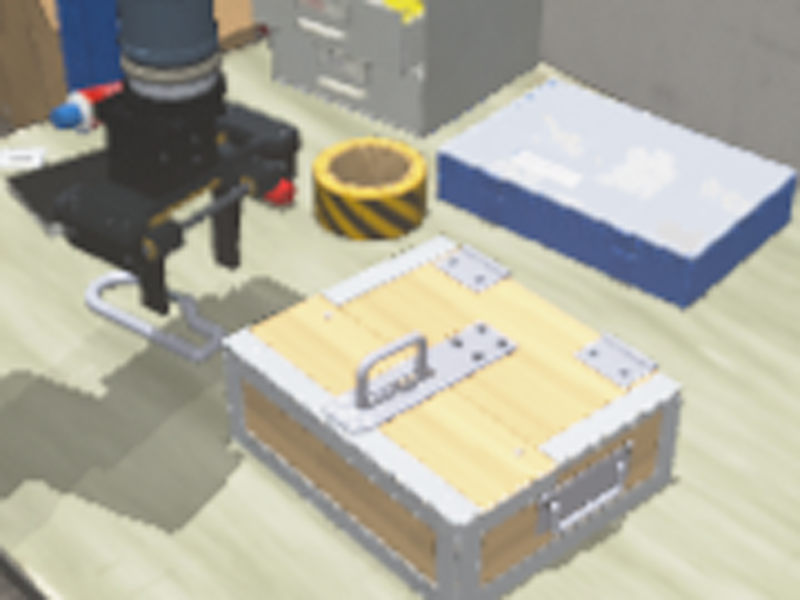

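The lid lies flush, with the hasp slot over the staple (front upright base at (368,405)). The fingers straddle the hook's narrow end, so I'll go down and grip.

Call:
servo_tool(
  moves="0.001 0 0.02 0 0.07;0.001 0 0.04 0 0.07;0.001 0 0.052 0 0.07;0.001 0 0.056 0 0.07;0.001 0 0.056 0 0.06;0.001 0 0.056 0 0.05;0.001 0 0.056 0 0.02;0.001 0 0.056 0 0.02;0.001 0 0.056 0 0.02;0.001 0 0.056 0 0.02",
  grip_force=50,
)

```text
time: 14.03
position: [0.4891, 0.2969, 0.0053]
tool_rot: [0.638, 0.77, 0.0, 0.0]
ft_force: [-0.6, -0.3, 4.0]
grip_width: 0.0412
grip_force: 49.9
```

Call:
servo_tool(
  moves="0 0 0 0 0.02;0 0 0 0 0.02;0 0 0 0 0.02;0 0 0 0 0.02;0 0 -0.02 0 0.02;0 0 -0.05 0 0.02;0 0 -0.09 0 0.02;0 0 -0.13 0 0.02;0 0 -0.16 0 0.02;0 0 -0.16 0 0.02",
)

```text
time: 14.87
position: [0.4933, 0.2987, 0.171]
tool_rot: [0.637, 0.77, 0.006, 0.003]
ft_force: [1.0, 0.3, -0.5]
grip_width: 0.041
grip_force: 49.9
```

```bash
python3 - <<'E'
from plan import *
chain((.489,.297,.1636,10.8),(.435,.15,.185,0),(.405,-.007,.185,-1.3))
E
```

```text
(0.435, 0.15, 0.185, 0) -> -0.1343 -0.0806 -0.0214 10.8
(0.405, -0.007, 0.185, -1.3) -> -0.157 -0.03 -0.0 1.3
```

Call:
servo_tool(
  moves="-0.134 -0.081 -0.021 10.8 0.02;-0.134 -0.081 -0.021 10.8 0.02;-0.134 -0.081 -0.021 10.8 0.02;-0.134 -0.081 -0.021 10.8 0.02;-0.134 -0.081 -0.021 10.8 0.02;-0.134 -0.081 -0.021 10.8 0.02;-0.134 -0.081 -0.021 10.8 0.02",
)

```text
time: 15.45
position: [0.435, 0.1502, 0.1851]
tool_rot: [0.708, 0.707, 0.0, -0.0]
ft_force: [-0.2, -0.2, -1.5]
grip_width: 0.0411
grip_force: 49.9
```

Call:
servo_tool(
  moves="-0.157 -0.03 0 1.3 0.02;-0.157 -0.03 0 1.3 0.02;-0.157 -0.03 0 1.3 0.02;-0.157 -0.03 0 1.3 0.02;-0.157 -0.03 0 1.3 0.02;-0.157 -0.03 0 1.3 0.02;-0.157 -0.03 0 1.3 0.02",
)

```text
time: 16.03
position: [0.4051, -0.0061, 0.1852]
tool_rot: [0.715, 0.699, 0.0, -0.0]
ft_force: [0.2, 0.4, -1.1]
grip_width: 0.041
grip_force: 49.9
```

Call:
servo_tool(
  moves="0 0 0.03 0 0.02;0 0 0.055 0 0.02;0 0 0.072 0 0.02;0 0 0.08 0 0.02;0 0 0.08 0 0.02;0 0 0.08 0 0.02",
)

```text
time: 16.53
position: [0.4048, -0.0053, 0.1051]
tool_rot: [0.714, 0.7, -0.0, -0.001]
ft_force: [0.4, 0.1, -1.8]
grip_width: 0.0415
grip_force: 49.9
```

```bash
python3 - <<'E'
from h import *
a=cams.camera("scene");b=cams.camera("top");cv2.imwrite("pics/s7.png",a);cv2.imwrite("pics/t7.png",b)
out=np.zeros((600,800,3),np.uint8)
out[:,:400]=cv2.resize(a[165:255,190:250],(400,600),interpolation=cv2.INTER_CUBIC)
out[:,400:]=cv2.resize(b[175:250,235:285],(400,600),interpolation=cv2.INTER_CUBIC)
cv2.imwrite("pics/c7.png",out)
o=get_obs();print(np.round(o['position'],4),np.round(o['tool_rot'],4),np.round(o['ft_force'],1))
E
```

```text
[ 0.4054 -0.006   0.1059] [7.145e-01 6.997e-01 4.000e-04 6.000e-04] [ 0.3  0.  -1.4]
```

View pics/c7.png

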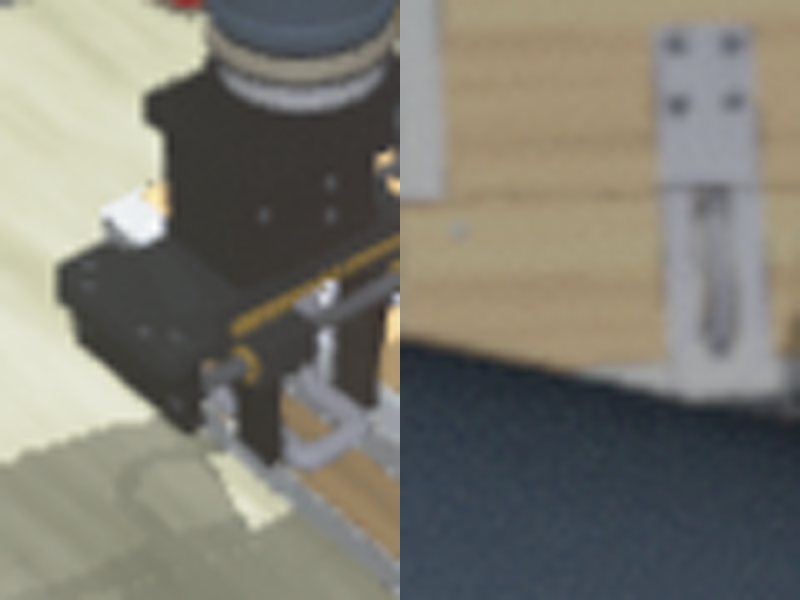

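```bash
python3 - <<'E'
from h import *
for x,y in((370,428),(292,465),(330,448)): print("hook end",ray("scene",190+x*.15-.4,165+y*.15-.4,.107).round(4))
for x,y in((712,190),(720,352)): print("staple",ray("top",235+(x-400)/8-.4,175+y/8-.4,.132).round(4))
for x,y in((656,22),(752,22),(672,390),(780,396)): print("hasp",ray("top",235+(x-400)/8-.4,175+y/8-.4,.094).round(4))
E
```

```text
hook end [ 0.4212 -0.0269  0.107 ]
hook end [ 0.3826 -0.0222  0.107 ]
hook end [ 0.4008 -0.0249  0.107 ]
staple [0.5186 0.0622 0.132 ]
staple [0.4565 0.0637 0.132 ]
hasp [0.5954 0.0774 0.094 ]
hasp [0.5931 0.0391 0.094 ]
hasp [0.4478 0.0812 0.094 ]
hasp [0.4428 0.0394 0.094 ]
```

Call:
servo_tool(
  moves="-0.002 0.006 0 0 0.02;-0.002 0.012 0 0 0.02;-0.002 0.017 0 0 0.02;-0.002 0.022 0 0 0.02;-0.002 0.026 0 0 0.02;-0.002 0.03 0 0 0.02;-0.002 0.034 0 0 0.02;-0.002 0.034 0 0 0.02",
  grip_force=60,
)

```text
time: 17.3
position: [0.4391, -0.0098, 0.1054]
tool_rot: [0.715, 0.699, -0.0, 0.0]
ft_force: [-1.6, -2.1, -1.4]
grip_width: 0.0409
grip_force: 59.9
```

Call:
servo_tool(
  moves="0 0.004 0 0 0.02;0 0.008 0 0 0.02;0 0.012 0 0 0.02;0 0.016 0 0 0.02;0 0.019 0 0 0.02;0 0.022 0 0 0.02;0 0.025 0 0 0.02;0 0.025 0 0 0.02",
)

```text
time: 17.97
position: [0.4652, -0.0104, 0.1057]
tool_rot: [0.715, 0.699, 0.001, 0.001]
ft_force: [0.2, 0.3, -0.9]
grip_width: 0.0408
grip_force: 59.9
```

```bash
python3 - <<'E'
from h import *
o=get_obs();print(np.round(o['position'],4),np.round(o['ft_force'],1),np.round(o['moment'],2))
E
```

```text
[ 0.4652 -0.0104  0.1057] [ 0.2  0.3 -0.9] [-0.15  0.04  0.01]
```

Call:
servo_tool(
  moves="0 0.001 0 0 0.02;0 0.002 0 0 0.02;0 0.003 0 0 0.02;0 0.003 0 0 0.02",
)

```text
time: 18.3
position: [0.4667, -0.0103, 0.1055]
tool_rot: [0.715, 0.699, 0.0, 0.0]
ft_force: [-0.5, -0.0, -1.5]
grip_width: 0.0406
grip_force: 59.9
```

```bash
python3 - <<'E'
from h import *
a=cams.camera("scene");b=cams.camera("top");cv2.imwrite("pics/s8.png",a);cv2.imwrite("pics/t8.png",b)
out=np.zeros((600,800,3),np.uint8)
out[:,:400]=cv2.resize(a[165:255,200:260],(400,600),interpolation=cv2.INTER_CUBIC)
out[:,400:]=cv2.resize(b[175:250,235:285],(400,600),interpolation=cv2.INTER_CUBIC)
cv2.imwrite("pics/c8.png",out)
E
```

```text
(no output)
```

View pics/c8.png

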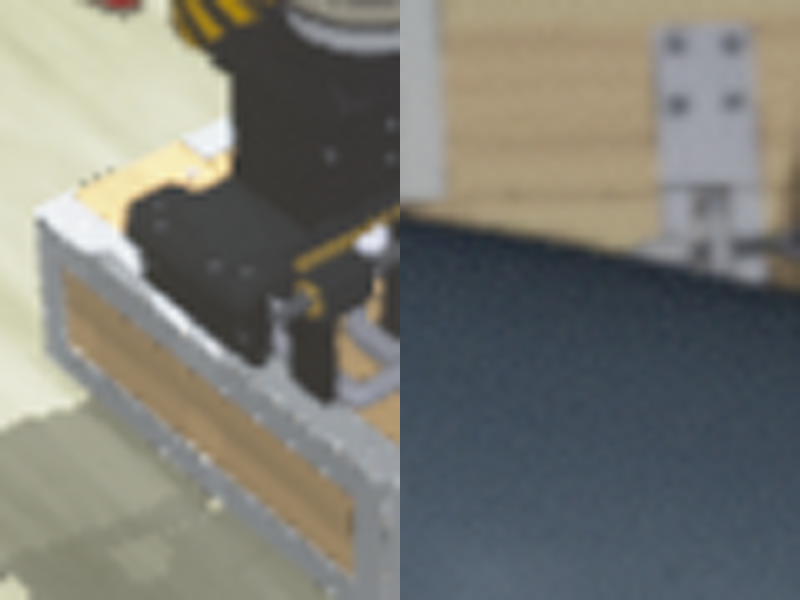

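The right crop shows the gate line crossing the staple straight at about (710,245), with the light nose to the left and the dark gate to the right. The force has dropped to zero, so the gate has snapped shut. I'll back off 8 mm, lower the hook and release it.

Call:
servo_tool(
  moves="0 -0.004 0 0 0.02;0 -0.008 0.002 0 0.02;0 -0.008 0.005 0 0.02;0 -0.008 0.008 0 0.02;0 -0.008 0.008 0 0.02;0 -0.008 0.008 0 0.05;0 -0.008 0.008 0 0.06;0 -0.008 0.008 0 0.06;0 -0.008 0.008 0 0.06;0 -0.008 0.008 0 0.06",
)

```text
time: 19.23
position: [0.4589, -0.0102, 0.0976]
tool_rot: [0.715, 0.699, 0.0, 0.0]
ft_force: [0.1, 0.6, 1.1]
grip_width: 0.0589
grip_force: 0.0
```

Call:
servo_tool(
  moves="0 0 -0.01 0 0.06;0 0 -0.03 0 0.06;0 0 -0.06 0 0.06;0 0 -0.1 0 0.06;0 0 -0.14 0 0.06;-0.2 0 -0.15 0 0.06;-0.2 0 -0.15 0 0.06;-0.2 0 -0.15 0 0.06;-0.2 0 -0.15 0 0.06;-0.2 0 -0.15 0 0.06",
)

```text
time: 20.07
position: [0.4539, -0.2129, 0.2481]
tool_rot: [0.715, 0.699, -0.0, 0.001]
ft_force: [1.3, 1.1, -0.3]
grip_width: 0.0601
grip_force: 0.0
```

Call:
servo_tool(
  moves="-0.2 0 0 0 0.06;-0.2 0 0 0 0.06;-0.2 0 0 0 0.06;-0.2 0 0 0 0.06;-0.2 0 0 0 0.06;-0.2 0 0 0 0.06",
)

```text
time: 20.57
position: [0.449, -0.4178, 0.2474]
tool_rot: [0.717, 0.697, -0.001, 0.003]
ft_force: [0.3, -0.3, 0.4]
grip_width: 0.0602
grip_force: 0.0
```

```bash
python3 - <<'E'
from h import *
a=cams.camera("scene");b=cams.camera("top");cv2.imwrite("pics/s9.png",a);cv2.imwrite("pics/t9.png",b)
out=np.zeros((600,800,3),np.uint8)
out[:,:400]=cv2.resize(a[160:250,195:255],(400,600),interpolation=cv2.INTER_CUBIC)
out[:,400:]=cv2.resize(b[165:240,245:295],(400,600),interpolation=cv2.INTER_CUBIC)
cv2.imwrite("pics/c9.png",out)
E
```

```text
(no output)
```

View pics/c9.png

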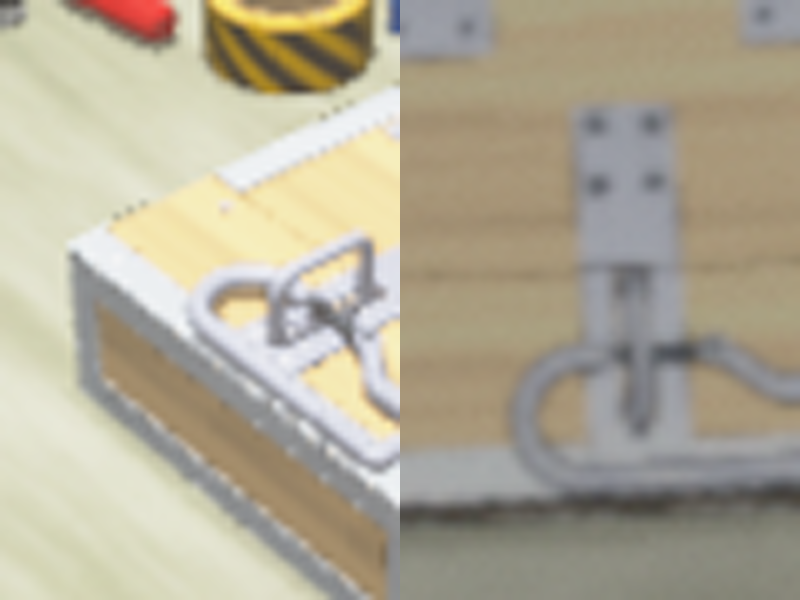

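The front upright is inside the hook. The gate is straight and shut behind it, running along row 352 of the top crop between the uprights. The hook lies flat on the hasp and the arm is clear, so I'm handing the job in.

```bash
python3 -c "
from rig import job
print(job.hand_in())"
```

```text
the job is handed in; nothing more can be done
None
```

I handed the job in at about 21 s of the 72 s allowed: the carton is in the chest, the lid is shut with the hasp over the staple, and the snap hook lies flat on the hasp, closed round the front upright; no verdict came back.

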